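# Third hand at the drill jig

### The job

Slide the loose brass plate lengthwise and flat into the drill jig, between its side rails and under the raised bush plate, until its end is fully home against the back stop, and let go of it there. Then, with the fingertips, push the middle of the sprung bush plate straight down onto the brass with a steady push of about 14 N, and finish while still holding it pressed like that, so that I can run the two knurled nuts down. Leave the other things on the bench where they are.

Things in the scene. Friction and masses are not known exactly. Their poses are not given: they have to be found in the camera images.
- blank: The loose brass plate: a plain flat slab 125 x 48 x 8 mm with softened edges, about 0.4 kg, lying flat on the bench. Origin at the centre of its underside; x along its 125 mm length, y across its 48 mm width, z up. Either end may go in first.
- jig: Drill jig, fixed: dark steel base 82 x 180 x 12 mm; its top is the bed. Side rails 6 mm high on the bed, inner faces at y = -26.5 and +26.5 mm, flared at the front. Two pillars with knurled nuts 22 mm wide at x = -5, y = -56 and +56, 53 mm high. Origin on the bench; x points from the open front (x = -35) to the back stop (x = +25); z up. Brass home: its centre at x = -37.5, 65 mm sticks out.
- jig_mouth (a point): Point on the bed at the middle of the jig's open front edge (jig x = -35), 12 mm above the bench. In front of it the bed goes on as a tongue only 36 mm wide, to jig x = -78, which carries the part of the brass plate that sticks out and leaves its long edges free for the fingers.
- jig_stop (a point): Point on the bed at the middle of the back stop's face, 60 mm behind the mouth. The stop is a steel bar 74 mm wide standing 13 mm above the bed.
- press_point (a point): Middle of the upper face of the bush plate (jig x = -5, y = 0), 34 mm above the bench while raised. The bush plate is an aluminium bar 48 (x) x 140 (y) x 10 mm with four flush drill bushes, riding on the two pillars; raised, its underside is 12 mm above the bed, 4 mm above an 8 mm plate lying there.
- bush_plate (a joint): Height of the bush plate: 0 raised on its springs against the nuts, grows as it is pressed down, 0.004 m when it rests on the brass plate, 0.006 m at most. The springs need about 2 N to start moving and about 4 N at 0.004 m, and lift it again by themselves.
- sanding_block: Bystander: wooden sanding block 38 x 72 x 24 mm, origin at the centre of its underside.
- tape_masking: Bystander: roll of cream masking tape, 68 mm in diameter, 24 mm high, origin at the centre of its underside.
- bamboo_cup: Bystander: small empty bamboo cup, 54 mm in diameter, 65 mm high, origin at the centre of its underside.

How it is judged:
On the way:
1. the brass plate is in the jig between the rails, fully home against the back stop, under the raised bush plate, and the fingers have let go of it (x of blank in the frame of jig above -0.04 m and y of blank in the frame of jig between -0.003 and 0.003 m and z of blank in the frame of jig below 0.014 m and angle between the x axis of blank and the x axis of jig, either way round below 0.06 rad and value of joint bush_plate below 0.002 m and contact force between each of the arm, the fingers and blank below 0.1 N), for 0.2 s.
At the end, for the whole second after the job is handed in: The brass lies flat in the jig, end within 2.5 mm of the back stop, within 3 mm of the middle, untouched by the robot; the fingers press the bush plate with 8 to 20 N, and it bears on the brass (joint 3 to 5.2 mm) with more than 3 N; held so through the last second (x of blank in the frame of jig above -0.04 m and y of blank in the frame of jig between -0.003 and 0.003 m and angle between the x axis of blank and the x axis of jig, either way round below 0.06 rad and angle between blank's own z axis and vertical below 0.03 rad and value of joint bush_plate between 0.003 and 0.0052 m and contact force between the fingers and bush_plate between 8 and 20 N and contact force between bush_plate and blank above 3 N and contact force between each of the arm, the fingers and blank below 0.1 N); the arm keeps its last pose, push and grip.
It fails at once if the sanding block, the tape roll or the bamboo cup is moved by more than 30 mm (distance of any of sanding_block, tape_masking, bamboo_cup from where it was at the start of the episode above 0.03 m).
It also fails if it takes over 61 s, if anything falls off the work surface, if the arm or the gripper's body presses on something with over 40 N, if the wrist force passes 120 N, or if a joint passes its speed limit or range.

### The arm

A 7-joint arm with a two-finger parallel gripper is mounted at the origin on a cart in front of the work surface, level with it; the furniture and walls round the work are solid. World frame = base frame: x ahead of the robot, y to its left, z up, the work surface at z = 0. Lengths are in m, angles in rad, forces in N, time in s.
With the tool pointing down it reaches from about 0.35 to 0.9 m from the base axis. Payload 19.9 kg.
Tool frame: the origin (TCP) lies between the finger pads; the fingertips stand 19 mm ahead of it and the grasp point (between the pads) is the TCP; z points along the fingers, y is the direction in which the jaws open and shut (so a half turn about z gives the same grasp; the last joint's range is limited). The gripper opens to 94 mm and grips with 3 to 60 N. Pads are 16 mm wide; open, the fingers measure 119 mm over their backs; the gripper's body (75 mm by 177 mm) begins 78 mm behind the grasp point.
Start: joints at [-1.171, 0.417, -0.01, 1.614, 0.005, 1.111, -0.053], TCP at [0.267, 0.565, 0.224] pointing down, gripper open.
Joint ranges: [-2.81, 2.81], [-0.39, 2.02], [-1.27, 1.25], [0.06, 2.57], [-1.19, 4.33], [0.19, 2], [-2.82, 2.82]. Speed limits (rad/s): [1.89, 1.89, 2.39, 2.39, 3.01, 3.01, 3.01].

### API

Orientations are given as a 3x3 rotation matrix whose columns are the frame's x, y, z axes.
In Python, from rig import robot gives the robot as it stands. Calls block until the motion is done:
- robot.move_ptp(position, orientation): joint-space move of the TCP to a pose.
- robot.move_linear(position, velocity=0.15, frame=None, threshold=None): straight line of the TCP; frame=None keeps the orientation; velocity is the mean speed in m/s. With threshold (N) it stops when the force on the tool has changed by that much, and returns True; else False.
- robot.goto_joints(angles): joint-space move.
- robot.gripper_to(opening): finger opening in m; the grip force is fixed at half the most; returns when the fingers have stopped.
- robot.pause(seconds).
- robot.ik(position, orientation): joint angles nearest the present ones, or None.
- robot.get_state(): the state.
- robot.grab_frame(name): name is "scene" or "side" or "wrist"; returns the picture (420x560x3 uint8, red, green, blue); there is no depth.
- robot.camera_info(name): a dict with "fx", "fy", "cx", "cy" (pixels), "rvec" (rotation vector, rad) and "tvec" (3), from world to camera coordinates, as OpenCV has them. Camera axes: x right, y down, z forward; pixel columns grow to the right and rows downward; lengths in m; the calibration is good to about 2 mm. A picture is of the moment at which its call begins: read the wrist's pose just before it. camera_info takes no time and is no camera call; for the wrist camera it gives the pose at the moment of the call.
A pose or a line that the arm cannot do raises robot.PlanningError and nothing moves.
- robot.sign_off(): hands the job in, once; it reports no verdict.
The state is a dict: "time": time; "qpos": joint angles; "joint_vel": joint speeds; "effort": joint torques, N m; "ee_pos": TCP position; "tool_rot": TCP orientation; "force": force on the tool from outside, world axes, zero at the start; "moment": the same for the moment, N m; "opening": finger opening in m.
Only numpy, scipy, OpenCV 4.12 (cv2) and the standard library are available. Lean on these libraries where they do the work, as an engineer would, in place of code of your own. Each camera call takes 0.05 s, during which the arm holds its last target.

## Working session

There is one attempt and no reset: what is moved stays moved. The work goes in short steps, each a Python script; the robot and the scene stay as the last script left them, time stands still between calls to the robot, and variables do not carry over. Pictures are saved under pics/ and viewed, and the job is handed in when it is done.

```bash
ls; mkdir -p pics; python3 - <<'E'
from rig import robot
import cv2
for n in ["scene","side","wrist"]:
    im=robot.grab_frame(n); cv2.imwrite(f"pics/{n}0.png",im[:,:,::-1])
    print(n,robot.camera_info(n))
s=robot.get_state();print(s)
E
```

```text
pics
scene {'fx': 542.137476641478, 'fy': 542.137476641478, 'cx': 272.6375594052267, 'cy': 202.91983003046957, 'rvec': array([ 1.9828263 , -0.5136784 ,  0.31963834]), 'tvec': array([-0.48581601,  0.18810051,  0.8675713 ])}
side {'fx': 436.04628513087755, 'fy': 436.04628513087755, 'cx': 274.74586880986, 'cy': 208.86261493217964, 'rvec': array([ 0.83594395,  2.68906385, -0.92569569]), 'tvec': array([ 0.45511648, -0.24681378,  1.32906122])}
wrist {'fx': 307.8632261377713, 'fy': 307.8632261377713, 'cx': 275.8407993274261, 'cy': 207.03173135097484, 'rvec': array([-2.46885106, -1.56313031, -0.19460923]), 'tvec': array([-0.62477592, -0.02570916,  0.39047573])}
{'time': 0.15, 'qpos': array([-1.17050208,  0.41783608, -0.01029402,  1.61399859,  0.00469412,
        1.11069877, -0.05298377]), 'joint_vel': array([ 0.00105907, -0.00077257,  0.00185079, -0.00224634,  0.00161113,
        0.0012716 , -0.00053977]), 'effort': array([-3.81814216e-04, -8.51532125e+01,  6.38233703e-01, -4.26132417e+01,
       -4.88144823e-02,  1.71760161e-02, -8.63975515e-06]), 'ee_pos': array([0.26712627, 0.56475555, 0.22398519]), 'tool_rot': array([[-9.03991499e-01,  4.27550309e-01, -3.22578041e-04],
       [ 4.27550424e-01,  9.03991094e-01, -8.58604354e-04],
       [-7.54888807e-05, -9.14089415e-04, -9.99999579e-01]]), 'force': array([-0.21339733, -0.20749065,  0.15238641]), 'moment': array([ 0.0344364 , -0.01495343,  0.01525365]), 'opening': 0.09418813527803988}
```

View pics/scene0.png

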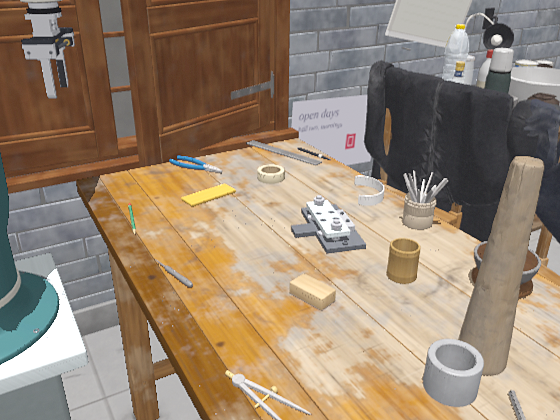

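View pics/side0.png

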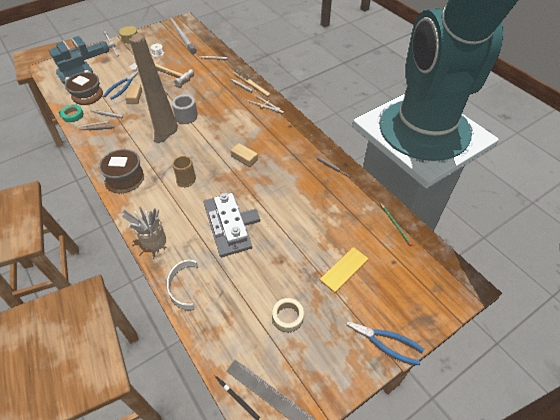

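View pics/wrist0.png

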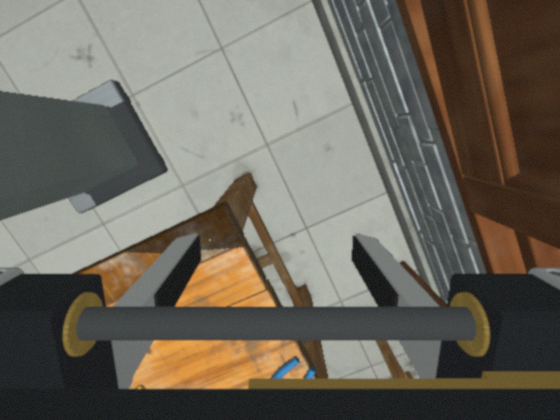

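The scene view shows the yellow brass plate at about (208,195), the jig at (332,223) and the block, tape and cup around it. The side view has the brass at (344,269) and the jig at (231,222). I'll enlarge both for corner picks.

```bash
cat > h.py <<'E'
import numpy as np, cv2
def cam(c):
    R=cv2.Rodrigues(np.array(c['rvec'],float))[0]; t=np.array(c['tvec'],float)
    K=np.array([[c['fx'],0,c['cx']],[0,c['fy'],c['cy']],[0,0,1]]); return K,R,t
def ray(c,uv,z):
    K,R,t=cam(c); o=-R.T@t; d=R.T@np.linalg.inv(K)@np.array([uv[0],uv[1],1.]); return o+d*(z-o[2])/d[2]
def proj(c,P):
    K,R,t=cam(c); return cv2.projectPoints(np.array(P,float).reshape(-1,3),np.array(c['rvec'],float),t,K,None)[0].reshape(-1,2)
E
python3 - <<'E'
from h import *
from rig import robot
for n,box in [("scene",(280,180,100,75)),("side",(190,180,80,80))]:
    im=cv2.imread(f"pics/{n}0.png"); x,y,w,h=box
    cv2.imwrite(f"pics/{n}_jig.png",cv2.resize(im[y:y+h,x:x+w],None,fx=7,fy=7,interpolation=cv2.INTER_CUBIC))
    hsv=cv2.cvtColor(im,cv2.COLOR_BGR2HSV)
    m=cv2.inRange(hsv,(20,170,130),(32,255,255))
    nn,l,st,ce=cv2.connectedComponentsWithStats(m)
    k=1+np.argmax(st[1:,4]); print(n,st[k],ce[k])
    cnt=max(cv2.findContours((l==k).astype(np.uint8),cv2.RETR_EXTERNAL,cv2.CHAIN_APPROX_NONE)[0],key=cv2.contourArea)
    P=np.array([ray(robot.camera_info(n),p,0.008)[:2] for p in cnt[:,0,:]])
    r=cv2.minAreaRect((P*1000).astype(np.float32)); print(r)
    print(cv2.boxPoints(r), cv2.approxPolyDP(cnt,3,True)[:,0].tolist())
E
```

```text
scene [456  25   9   4  29] [460.03448276  26.62068966]
((2953.443603515625, 1785.0985107421875), (144.56886291503906, 48.635623931884766), 40.079219818115234)
[[2882.4778 1757.1654]
 [2913.7917 1719.9515]
 [3024.4094 1813.0316]
 [2993.0955 1850.2455]] [[456, 27], [464, 26]]Traceback (most recent call last):
  File "<stdin>", line 9, in <module>
    return _wrapfunc(a, 'argmax', axis=axis, out=out, **kwds)
    return bound(*args, **kwds)
ValueError: attempt to get argmax of an empty sequence
```

```bash
sleep 1
```

```text
(no output)
```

View pics/scene_jig.png

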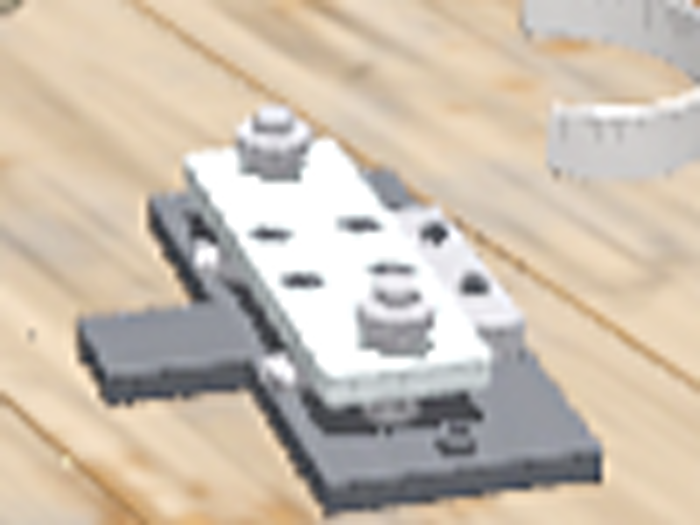

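View pics/side_jig.png

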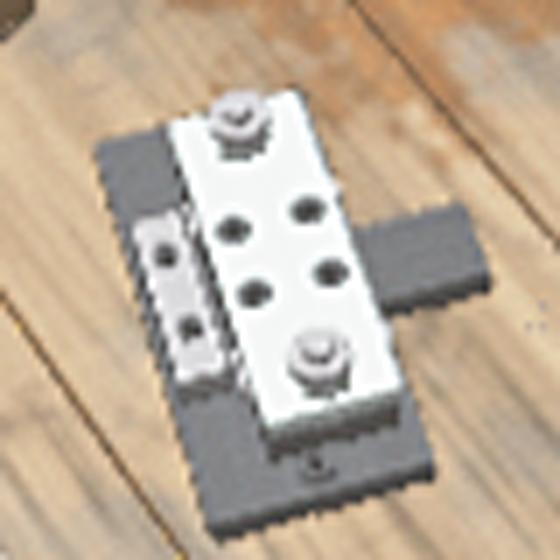

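```bash
cat > fit.py <<'E'
from h import *
from rig import robot
from scipy.optimize import least_squares
J={}
sc=[((190,158),(-29,70,34)),((330,140),(19,70,34)),((490,355),(19,-70,34)),((320,375),(-29,-70,34)),((80,325),(-78,18,12)),((108,380),(-78,-18,12)),((275,113),(-5,56,53)),((397,290),(-5,-56,53))]
si=[((170,125),(19,-70,34)),((300,93),(-29,-70,34)),((402,385),(-29,70,34)),((268,428),(19,70,34)),((462,205),(-78,-18,12)),((490,272),(-78,18,12)),((97,148),(47,-90,12)),((210,525),(47,90,12))]
def res(p,cams,sel):
    out=[]
    c,s=np.cos(p[2]),np.sin(p[2])
    for n,pts,off in sel:
        P=np.array([q for _,q in pts])/1000.
        W=np.c_[p[0]+c*P[:,0]-s*P[:,1],p[1]+s*P[:,0]+c*P[:,1],P[:,2]]
        uv=np.array([(a[0]/7-.5+off[0],a[1]/7-.5+off[1]) for a,_ in pts])
        out.append(proj(cams[n],W)-uv)
    return np.vstack(out)
cams={n:robot.camera_info(n) for n in("scene","side")}
A=("scene",sc,(280,180));B=("side",si,(190,180))
for sel in ([A],[B],[A,B]):
    r=least_squares(lambda p:res(p,cams,sel).ravel(),[.65,0.1,0.])
    print(r.x, np.round(r.fun.reshape(-1,2),1).tolist())
# brass
for n,seed in(("scene",(208,195)),("side",(344,269))):
    im=cv2.imread(f"pics/{n}0.png"); hsv=cv2.cvtColor(im,cv2.COLOR_BGR2HSV)
    s=hsv[seed[1],seed[0]].astype(int); print(n,s)
    m=cv2.inRange(hsv,np.array([s[0]-5,max(s[1]-45,0),s[2]-50]).clip(0,255),np.array([s[0]+5,255,255]))
    nn,l=cv2.connectedComponents(m); mm=(l==l[seed[1],seed[0]]).astype(np.uint8)
    cnt=max(cv2.findContours(mm,cv2.RETR_EXTERNAL,cv2.CHAIN_APPROX_NONE)[0],key=cv2.contourArea)
    P=np.array([ray(cams[n],p,0.008)[:2] for p in cnt[:,0,:]])
    r=cv2.minAreaRect((P*1000).astype(np.float32)); print(r, cv2.contourArea(cnt))
    print(cv2.approxPolyDP(cnt,3,True)[:,0].tolist())
E
python3 fit.py
python3 - <<'E'
import cv2
a=cv2.imread("pics/scene0.png")[175:215,170:245];b=cv2.imread("pics/side0.png")[240:300,310:380]
cv2.imwrite("pics/br.png",cv2.vconcat([cv2.resize(a,(600,320),interpolation=2),cv2.resize(b[:35],(600,280),interpolation=2)]))
E
```

```text
[ 0.67031831 -0.03366138 -0.27986393] [[-0.6, 0.2], [0.5, 0.5], [0.1, 0.6], [1.0, 0.5], [-0.9, -1.0], [-0.3, -0.5], [0.1, 0.3], [-0.1, -0.7]]
[ 0.67247951 -0.02857534 -0.27527208] [[0.1, 0.2], [-0.5, 0.1], [-0.1, 0.4], [-0.1, -0.4], [0.5, -0.7], [0.6, 0.3], [-0.5, -0.6], [-0.1, 0.6]]
[ 0.67200205 -0.03049362 -0.27545168] [[-0.9, -0.5], [0.2, -0.2], [-0.0, -0.3], [1.0, -0.4], [-0.9, -1.8], [-0.4, -1.3], [-0.1, -0.4], [-0.2, -1.5], [-0.1, -0.3], [-0.7, -0.4], [-0.3, -0.3], [-0.4, -1.0], [0.3, -1.3], [0.4, -0.3], [-0.7, -1.2], [-0.3, -0.1]]
scene [ 25 145 255]
((514.9508666992188, 235.86122131347656), (126.25554656982422, 51.53913497924805), 10.481297492980957) 453.5
[[235, 190], [222, 184], [181, 198], [194, 204]]
side [ 24 138 244]
((518.1956787109375, 241.32635498046875), (123.45909881591797, 47.09025955200195), 10.864923477172852) 877.0
[[353, 247], [320, 278], [334, 291], [367, 259]]
```

```bash
cat >> h.py <<'E'
def rot(th): # tool down, tool x at world angle th
    c,s=np.cos(th),np.sin(th); return np.array([[c,s,0],[s,-c,0],[0,0,-1.]])
E
python3 - <<'E'
from h import *
from rig import robot
s=robot.get_state();K,R,t=cam(robot.camera_info("wrist"))
T=np.array(s['tool_rot']);print("cam in tool",T.T@(-R.T@t-s['ee_pos']));print("cam axes in tool\n",T.T@R.T)
for th in(0.185,0.185+np.pi,.185-np.pi):
    print(robot.ik([.497,.235,.2],rot(th)))
for th in(-.2755,-.2755+np.pi):print(robot.ik([.57,0,.1],rot(th)))
E
```

```text
cam in tool [ 0.0718279   0.00071159 -0.15935074]
cam axes in tool
 [[-4.12427401e-04 -9.68683633e-01 -2.48297902e-01]
 [ 9.99999244e-01 -1.11857254e-04 -1.22462895e-03]
 [ 1.15850410e-03 -2.48298220e-01  9.68682947e-01]]
[-0.96573383  0.34925074  0.5776721   1.84427265 -0.22214723  1.01244309
 -1.68287443]
[-0.55368708  0.30895118  0.06775071  1.83079645 -0.02442356  1.002645
  1.27980485]
[-0.55368708  0.30895118  0.06775071  1.83079645 -0.02442356  1.002645
  1.27980485]
[-0.58779441  0.56865751  0.70121746  1.87429251 -0.47164643  0.87047001
 -1.49811816]
[-0.31143573  0.48803413  0.32793605  1.86537686 -0.20778908  0.82136221
  1.41842626]
```

View pics/br.png

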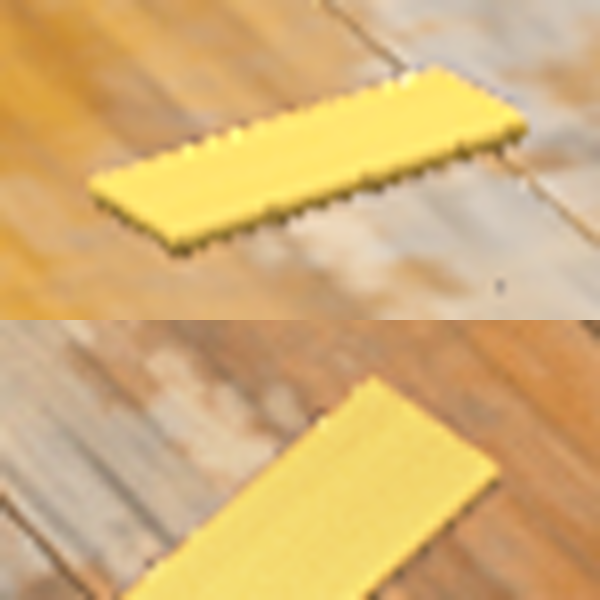

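The close-up confirms a clean plate outline: scene corners are near (181,198), (235,190), (222,184) and (194,204). The cameras disagree by about 5 mm in y, so I'll refine both poses with the wrist camera.

```bash
python3 - <<'E'
from h import *
from rig import robot
import pickle
d={}
for n,c,yaw in (("jig",(.672,-.0305),-.2755),("brass",(.517,.2388),.185)):
    off=.06
    p=[c[0]+off*np.cos(yaw),c[1]+off*np.sin(yaw),.22]
    try: robot.move_ptp(p,rot(yaw+np.pi))
    except robot.PlanningError as e: print(n,e); continue
    robot.pause(.3)
    ci=robot.camera_info("wrist"); im=robot.grab_frame("wrist")
    cv2.imwrite(f"pics/w_{n}.png",im[:,:,::-1]); d[n]=ci
    s=robot.get_state();print(n,s['time'],s['ee_pos'],s['force'])
pickle.dump(d,open("w.pkl","wb"))
E
```

```text
jig 3.2083 [ 0.729735   -0.04667966  0.22002028] [-0.25514629 -0.32952141 -0.47235205]
brass 4.825 [0.57623517 0.24942109 0.21992697] [ 0.25494759 -0.69420096  0.24152671]
```

View pics/w_jig.png

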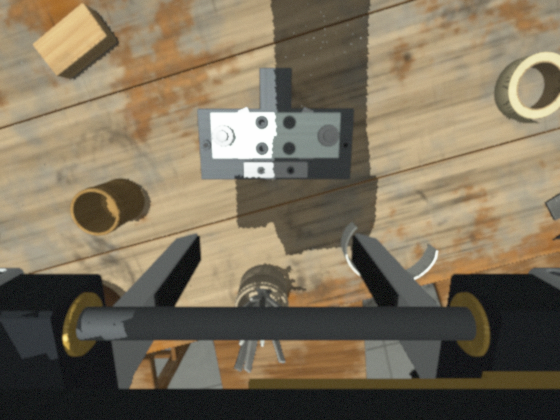

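View pics/w_brass.png

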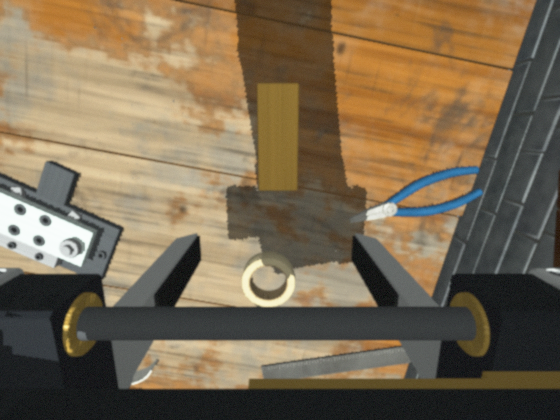

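The jig wrist view shows the jig squarely, with its tongue at (275,90) and plate corners near (210,112) and (341,160). The brass view shows the plate at (278,137), almost aligned. Next I'll segment both and reproject.

```bash
python3 - <<'E'
from h import *
import pickle
d=pickle.load(open("w.pkl","rb"))
im=cv2.imread("pics/w_brass.png"); hsv=cv2.cvtColor(im,cv2.COLOR_BGR2HSV); s=hsv[137,278].astype(int); print(s)
cv2.imwrite("pics/wb.png",cv2.resize(im[70:205,230:330],None,fx=4.4,fy=4.4,interpolation=2))
j=cv2.imread("pics/w_jig.png")[55:195,185:365]; cv2.imwrite("pics/wj.png",cv2.resize(j,None,fx=4.2,fy=4.2,interpolation=2))
m=cv2.inRange(hsv,np.array([s[0]-4,s[1]-40,s[2]-35]),np.array([s[0]+4,255,s[2]+50]).clip(0,255).astype(float))
m=cv2.morphologyEx(m,cv2.MORPH_OPEN,np.ones((5,5)))
l=cv2.connectedComponents(m)[1]; mm=(l==l[137,278]).astype(np.uint8)
cnt=cv2.findContours(mm,cv2.RETR_EXTERNAL,cv2.CHAIN_APPROX_NONE)[0][0]
print(cv2.boundingRect(cnt),cv2.minAreaRect(cnt))
P=np.array([ray(d['brass'],p,.008)[:2] for p in cnt[:,0]]);print(cv2.minAreaRect((P*1000).astype(np.float32)))
E
```

```text
[ 21 158 139]Traceback (most recent call last):
  File "<stdin>", line 7, in <module>
cv2.error: OpenCV(4.12.0) /io/opencv/modules/core/src/arithm.cpp:2092: error: (-215:Assertion failed) lb.type() == ub.type() in function 'inRange'
```

View pics/wb.png

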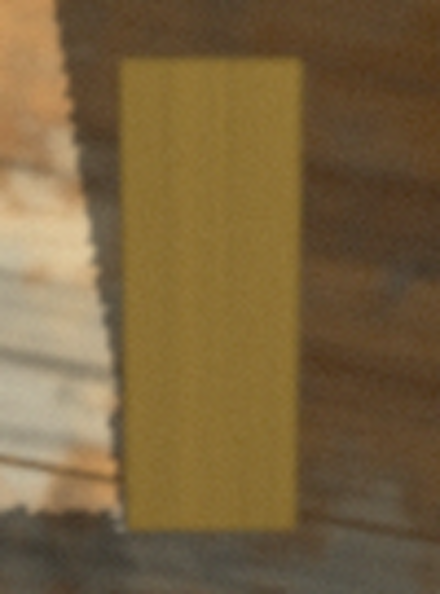

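View pics/wj.png

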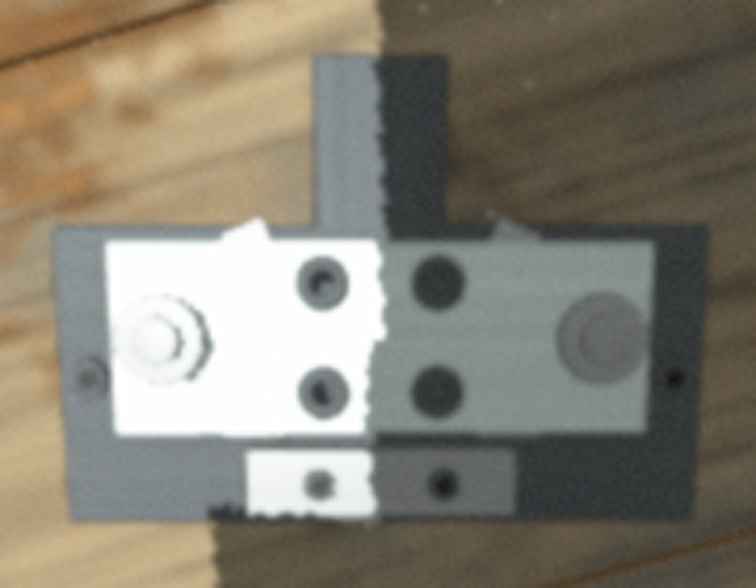

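```bash
python3 - <<'E'
from h import *
import pickle
from scipy.optimize import least_squares
d=pickle.load(open("w.pkl","rb"))
def fit(ci,pts,sc,off,x0):
    P=np.array([q for _,q in pts])/1000.; uv=np.array([((a+.5)/sc-.5+off[0],(b+.5)/sc-.5+off[1]) for (a,b),_ in pts])
    def f(p):
        c,s=np.cos(p[2]),np.sin(p[2])
        return (proj(ci,np.c_[p[0]+c*P[:,0]-s*P[:,1],p[1]+s*P[:,0]+c*P[:,1],P[:,2]])-uv).ravel()
    r=least_squares(f,x0); print(r.x.tolist()); print(np.round(r.fun.reshape(-1,2),1).tolist())
fit(d['jig'],[((104,240),(-29,-70,34)),((656,240),(-29,70,34)),((647,436),(19,70,34)),((115,436),(19,-70,34)),((312,55),(-78,-18,12)),((446,55),(-78,18,12)),((70,521),(47,-90,12)),((692,521),(47,90,12)),((52,226),(-35,-90,12)),((708,226),(-35,90,12)),((246,450),(25,-37,25)),((516,450),(25,37,25))],4.2,(185,55),[.67,-.03,-.2755])
fit(d['brass'],[((120,58),(-62.5,-24,8)),((303,58),(-62.5,24,8)),((297,530),(62.5,24,8)),((127,530),(62.5,-24,8))],4.4,(230,70),[.517,.239,.185])
E
```

```text
[0.6728732939844326, -0.030993019841386422, -0.2744286363769156]
[[0.5, 0.9], [-0.5, 0.7], [-0.6, -0.9], [0.3, -0.7], [-0.1, -0.6], [0.6, -0.6], [-0.7, 0.8], [0.7, 0.7], [-0.9, -0.3], [1.1, -0.5], [-0.3, 0.5], [0.0, 0.4]]
[0.5174373302538416, 0.24067982391232023, 0.18577018445581886]
[[-0.5, -0.7], [0.5, -0.8], [0.2, 0.8], [-0.2, 0.9]]
```

The wrist fits agree with the other cameras to within 1–3 mm: jig (0.673, -0.031, -0.274 rad), brass (0.517, 0.240, 0.186 rad). Now the grasp.

```bash
cat >> h.py <<'E'
JIG=(0.6728,-0.031,-0.2744)
def jp(x,y,z,J=JIG):
    c,s=np.cos(J[2]),np.sin(J[2]); return [J[0]+c*x-s*y,J[1]+s*x+c*y,z]
RJ=rot(JIG[2]+np.pi)
def st(robot,tag=""):
    s=robot.get_state(); p=s['ee_pos']; c,sn=np.cos(JIG[2]),np.sin(JIG[2]); dx,dy=p[0]-JIG[0],p[1]-JIG[1]
    print(tag,"t",round(s['time'],2),"jig",np.round([c*dx+sn*dy,-sn*dx+c*dy,p[2]],4),"F",np.round(s['force'],2),"M",np.round(s['moment'],2),"open",round(s['opening'],4)); return s
def snap(robot,n,f,box=None,k=1):
    im=robot.grab_frame(n)[:,:,::-1]
    if box: x,y,w,h=box; im=cv2.resize(im[y:y+h,x:x+w],None,fx=k,fy=k,interpolation=2)
    cv2.imwrite("pics/"+f,np.ascontiguousarray(im))
E
python3 - <<'E'
from h import *
from rig import robot
B=(.5174,.2404,.1857); R=rot(B[2]+np.pi)
robot.move_ptp(jp(-.02,0,.1,B),R)
print(robot.move_linear(jp(-.02,0,.0225,B),velocity=.1,threshold=8)); st(robot,"down")
robot.gripper_to(.040); st(robot,"closed")
robot.move_linear(jp(-.02,0,.12,B),velocity=.1); robot.pause(.2); st(robot,"up")
snap(robot,"wrist","g1.png"); snap(robot,"side","g1s.png",(280,180,140,110),5)
E
```

```text
False
down t 6.38 jig [-0.2407  0.2105  0.023 ] F [-0.13 -0.7   0.31] M [ 0.07 -0.04  0.04] open 0.0939
closed t 7.17 jig [-0.241   0.2103  0.0225] F [ 0.51 -0.68  0.71] M [-0.01  0.06 -0.04] open 0.0471
up t 8.5 jig [-0.2412  0.2101  0.1195] F [ 0.12 -1.1  -3.36] M [0.06 0.09 0.01] open 0.0473
```

View pics/g1.png

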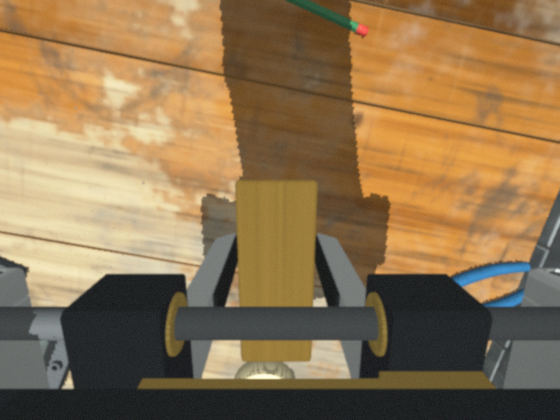

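View pics/g1s.png

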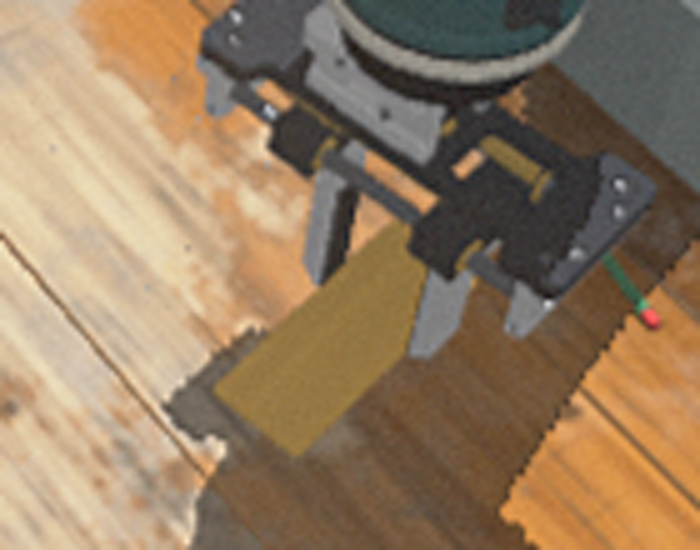

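```bash
python3 - <<'E'
from h import *
from rig import robot
from scipy.optimize import least_squares
ci=robot.camera_info("wrist"); s=robot.get_state(); T=np.array(s['tool_rot']); 
uv=np.array([(236,181),(317.5,181),(310.5,360),(242,360)])
def f(p): # blank centre top in tool: x, y,z ; pitch
    sx=np.array([62.5,62.5,-62.5,-62.5])/1e3; sy=np.array([-24,24,24,-24])/1e3
    L=np.c_[p[0]+sx*np.cos(p[2]),p[1]+sy,p[3]+sx*np.sin(p[2])]   # tool x; tool z = down; pitch>0: rear lower
    return (proj(ci,s['ee_pos']+L@T.T)-uv).ravel()
r=least_squares(f,[-.02,0,0,.0145]);print(r.x,np.round(r.fun,1))
r=least_squares(lambda q:f([q[0],q[1],q[2],.0145]),[-.02,0,0]);print(r.x,np.round(r.fun,1))
E
```

```text
[-0.02123425  0.00079503 -0.00212256  0.02056973] [-0.1  0.1 -0.3  0.   0.7 -0.1 -0.2 -0.1]
[-0.01942954  0.00079026 -0.05836053] [-2.4 -0.1  2.  -0.1  1.2  0.3 -0.7  0.3]
```

```bash
python3 - <<'E'
from h import *
from rig import robot
robot.move_ptp(jp(-.125,0,.10),RJ)
robot.move_linear(jp(-.125,0,.045),velocity=.1); robot.pause(.2); st(robot,"pre")
snap(robot,"wrist","p1.png"); snap(robot,"side","p1s.png",(190,170,110,90),6); snap(robot,"scene","p1c.png",(260,160,120,90),6)
E
```

```text
pre t 10.45 jig [-0.1246  0.0002  0.0456] F [-1.38 -0.61 -2.8 ] M [0.04 0.06 0.04] open 0.0474
```

View pics/p1s.png

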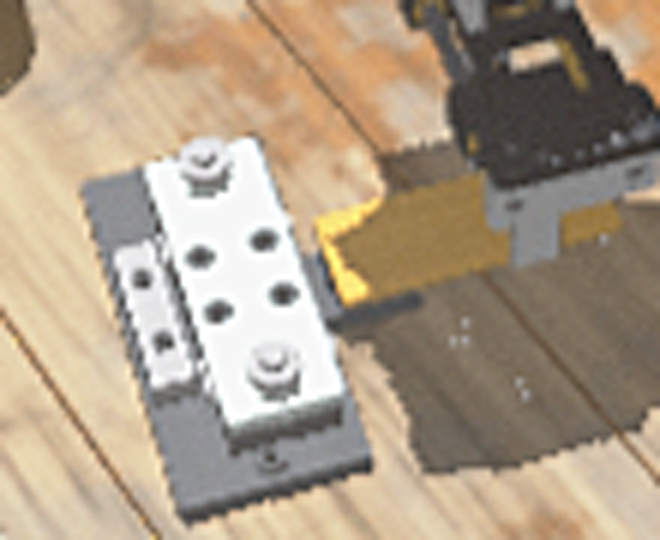

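View pics/p1c.png

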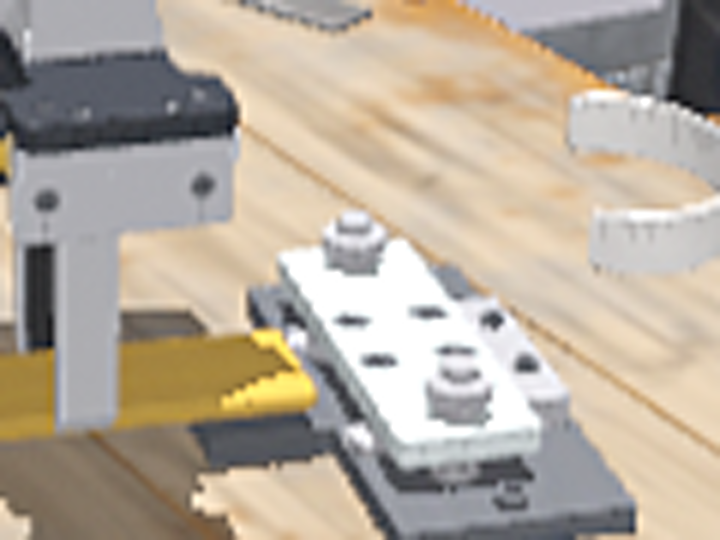

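View pics/p1.png

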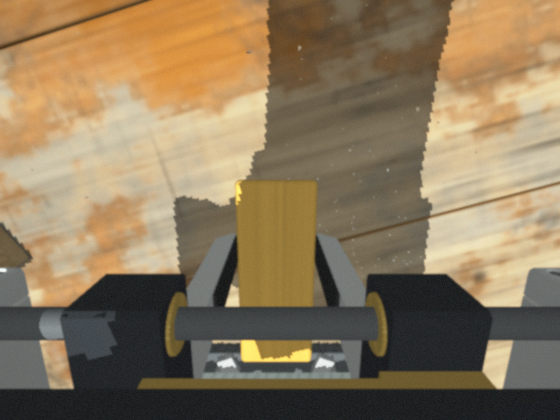

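The plate is level, lined up with the mouth, and centred between the flared rail tips in the wrist view ((227,364) and (325,364), plate 242–310). Next I lower until it touches the tongue, then slide in.

```bash
python3 - <<'E'
from h import *
from rig import robot
print(robot.move_linear(jp(-.125,0,.030),velocity=.015,threshold=2.5)); s=st(robot,"touch")
z=s['ee_pos'][2]
robot.pause(.2); st(robot)
if .030<z<.038:
    zz=z+.0008
    robot.move_linear(jp(-.125,0,zz),velocity=.02); robot.pause(.2); st(robot,"lifted")
    print(robot.move_linear(jp(-.095,0,zz),velocity=.03,threshold=6)); robot.pause(.1); st(robot,"entry")
snap(robot,"side","e1s.png",(190,170,110,90),6); snap(robot,"scene","e1c.png",(260,160,120,90),6)
E
```

```text
True
touch t 11.32 jig [-0.1253 -0.      0.0334] F [1.43 0.24 0.01] M [ 0.01 -0.55 -0.02] open 0.0475
 t 11.53 jig [-1.254e-01 -1.000e-04  3.350e-02] F [ 2.23 -0.02 -1.07] M [-0.01 -0.66  0.02] open 0.0474
lifted t 11.97 jig [-0.1252 -0.      0.0341] F [-1.49  0.2  -1.22] M [ 0.1   0.17 -0.  ] open 0.0472
True
entry t 12.92 jig [-0.0978 -0.      0.0341] F [ 5.1  -0.75  3.39] M [-0.24 -1.18 -0.  ] open 0.0472
```

View pics/e1c.png

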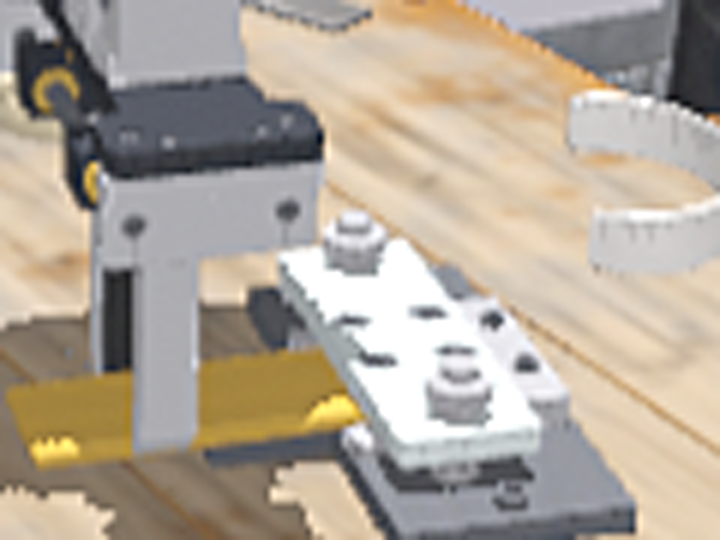

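View pics/e1s.png

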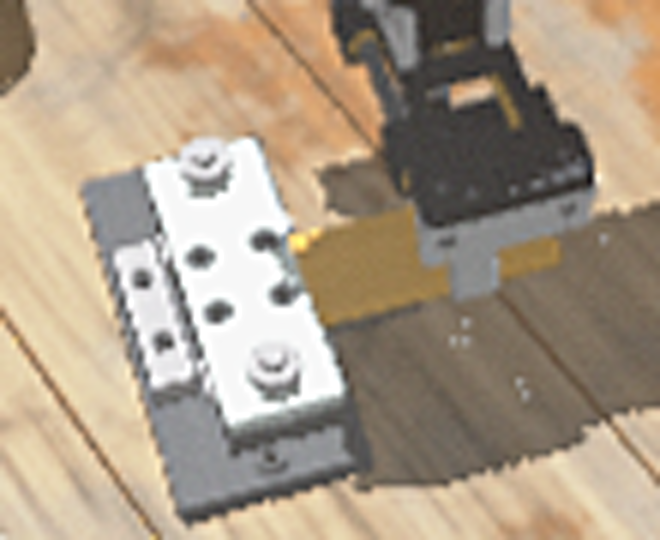

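```bash
python3 - <<'E'
from h import *
from rig import robot
robot.pause(.2); st(robot)
for z in(.0347,.0353,.0359,.0365):
    robot.move_linear(jp(-.0978,0,z),velocity=.02); robot.pause(.15); s=st(robot,z)
    if s['force'][2]<-1: break
E
```

```text
t 13.22 jig [-0.0984 -0.      0.0339] F [ 5.42 -1.47  4.64] M [-0.37 -1.4   0.02] open 0.0472
0.0347 t 13.62 jig [-0.0983 -0.0001  0.0345] F [-1.12 -0.7   1.37] M [0.06 0.07 0.01] open 0.0471
0.0353 t 14.02 jig [-0.098  -0.      0.0352] F [-0.72 -0.64 -2.14] M [ 0.05  0.09 -0.01] open 0.0474
```

```bash
python3 - <<'E'
from h import *
from rig import robot
print(robot.move_linear(jp(-.066,0,.0353),velocity=.04,threshold=7)); st(robot,"slide")
robot.pause(.1); s=st(robot)
E
```

```text
False
slide t 14.96 jig [-0.0661 -0.0001  0.0353] F [ 0.04  0.31 -3.29] M [ 0.   -0.02 -0.04] open 0.0471
 t 15.06 jig [-0.0662  0.      0.0353] F [-0.09 -0.59 -2.6 ] M [-0.03 -0.01 -0.05] open 0.0473
```

```bash
python3 - <<'E'
from h import *
from rig import robot
print(robot.move_linear(jp(-.050,0,.0353),velocity=.02,threshold=9)); st(robot,"slide")
robot.pause(.1); s=st(robot)
snap(robot,"scene","h1c.png",(260,160,120,90),6); snap(robot,"wrist","h1w.png")
E
```

```text
True
slide t 15.58 jig [-0.0578 -0.0001  0.0345] F [-1.08 -0.65 -0.86] M [0.12 0.07 0.06] open 0.0474
 t 15.68 jig [-0.0578 -0.0001  0.0346] F [ 0.99 -0.05 -1.76] M [ 0.01 -0.31  0.02] open 0.0473
```

View pics/h1c.png

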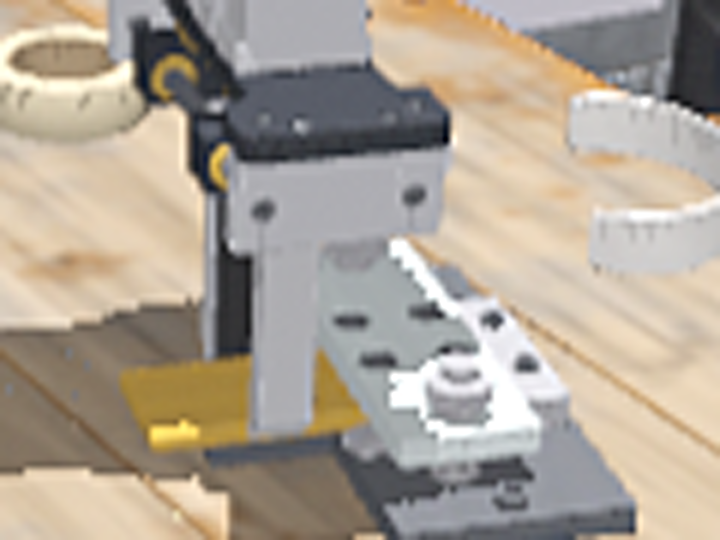

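View pics/h1w.png

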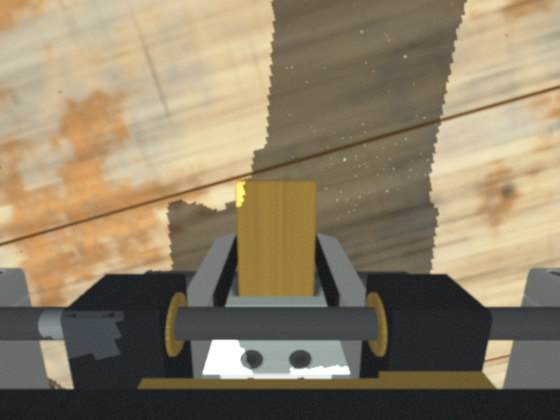

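Contact came at jig x -57.8 mm against -57.5 expected, so the plate is at the stop. I'll set it down, release, back off and check, then nudge the rear end with closed fingers.

```bash
python3 - <<'E'
from h import *
from rig import robot
print(robot.move_linear(jp(-.0575,0,.0330),velocity=.01,threshold=3)); st(robot,"set")
robot.gripper_to(.066); robot.pause(.4); st(robot,"rel")
robot.move_linear(jp(-.0575,0,.11),velocity=.15)
robot.move_ptp(jp(-.125,0,.11),RJ)
robot.gripper_to(0.0); st(robot,"shut")
snap(robot,"scene","r1c.png",(260,160,120,90),6); snap(robot,"side","r1s.png",(190,170,110,90),6)
E
```

```text
True
set t 15.99 jig [-0.0577 -0.0001  0.0344] F [-2.18  0.48 10.35] M [-0.01  0.66 -0.2 ] open 0.0472
rel t 16.9 jig [-0.0581 -0.0001  0.0337] F [ 0.7  -0.56  0.73] M [ 0.02 -0.02 -0.07] open 0.066
shut t 19.0 jig [-0.125 -0.     0.11 ] F [-0.46  0.71 -0.06] M [ 0.05  0.   -0.  ] open 0.0005
```

View pics/r1c.png

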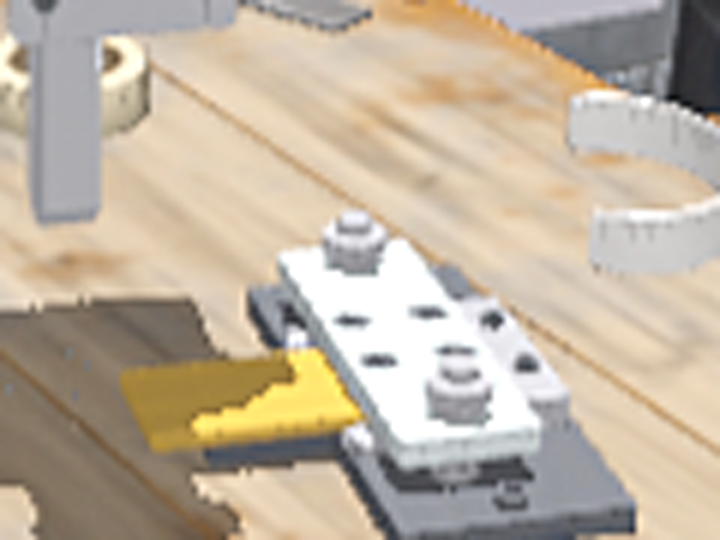

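View pics/r1s.png

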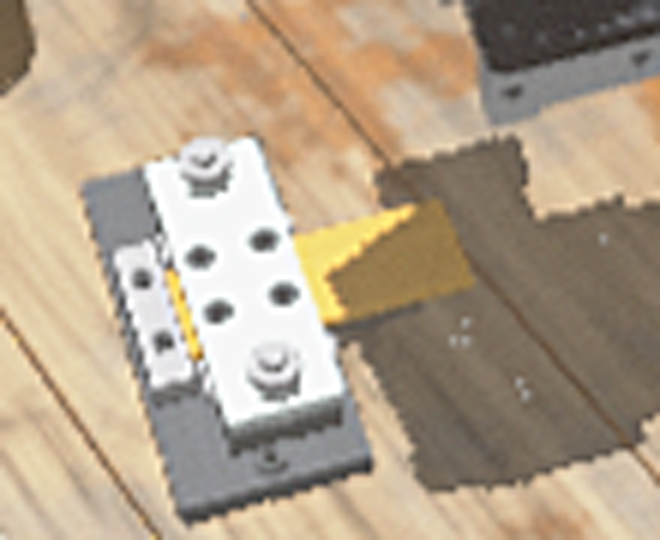

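Both views show the brass lying flat in the jig, its front end visible right up against the stop (side crop ~(183,312)). One verification nudge on the rear end follows.

```bash
python3 - <<'E'
from h import *
from rig import robot
robot.move_linear(jp(-.125,0,.036),velocity=.15); st(robot)
print(robot.move_linear(jp(-.100,0,.036),velocity=.03,threshold=8)); st(robot,"nudge")
robot.pause(.2);st(robot)
robot.move_linear(jp(-.125,0,.036),velocity=.06)
robot.move_linear(jp(-.125,0,.12),velocity=.2)
robot.pause(.1)
snap(robot,"side","n1s.png",(190,170,110,90),6);ci=robot.camera_info("wrist"); snap(robot,"wrist","n1w.png")
import pickle;pickle.dump(ci,open("n1.pkl","wb"));st(robot)
E
```

```text
t 19.74 jig [-1.246e-01 -1.000e-04  3.650e-02] F [1.01 0.93 0.6 ] M [ 0.03 -0.03  0.02] open 0.0004
True
nudge t 20.32 jig [-0.1097 -0.      0.0357] F [-0.89  1.35  1.6 ] M [ 0.14  0.4  -0.02] open 0.0005
 t 20.52 jig [-0.1097 -0.      0.0357] F [-0.56  0.57  0.65] M [ 0.17  0.25 -0.03] open 0.0002
 t 21.68 jig [-0.1254 -0.0002  0.1191] F [0.06 0.75 0.12] M [-0.01  0.01 -0.07] open 0.0006
```

View pics/n1s.png

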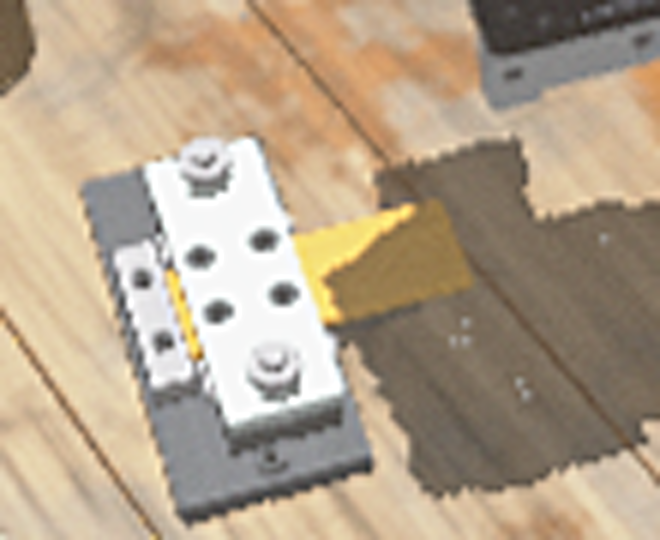

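View pics/n1w.png

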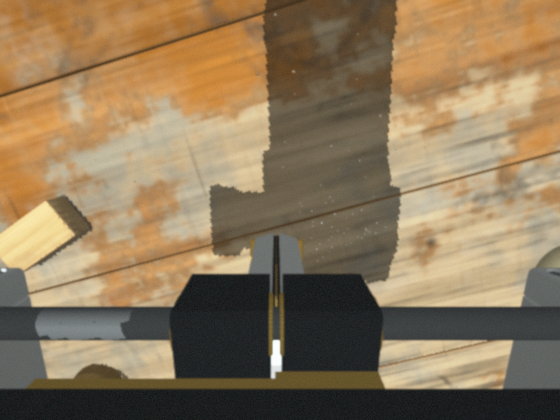

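```bash
python3 - <<'E'
from h import *
from rig import robot
robot.move_linear(jp(-.125,0,.036),velocity=.2)
print(robot.move_linear(jp(-.113,0,.036),velocity=.03,threshold=8))
print(robot.move_linear(jp(-.100,0,.036),velocity=.01,threshold=18)); st(robot,"nudge")
robot.pause(.2);st(robot)
robot.move_linear(jp(-.125,0,.036),velocity=.06)
robot.move_linear(jp(-.125,0,.10),velocity=.2)
robot.move_ptp(jp(-.005,0,.10),RJ)
robot.move_linear(jp(-.005,0,.060),velocity=.1); robot.pause(.3); st(robot,"above")
snap(robot,"side","a1s.png",(190,170,110,90),6);snap(robot,"scene","a1c.png",(260,160,120,90),6)
E
```

```text
False
True
nudge t 23.51 jig [-0.1096 -0.      0.0353] F [-1.58  1.35 -0.38] M [0.08 0.11 0.05] open 0.0002
 t 23.71 jig [-0.1096 -0.      0.0351] F [-1.5   0.29  1.5 ] M [0.18 0.35 0.04] open 0.0004
above t 25.98 jig [-0.0048  0.0001  0.0605] F [ 0.66 -0.16  0.33] M [-0.03  0.03 -0.  ] open 0.0003
```

View pics/a1c.png

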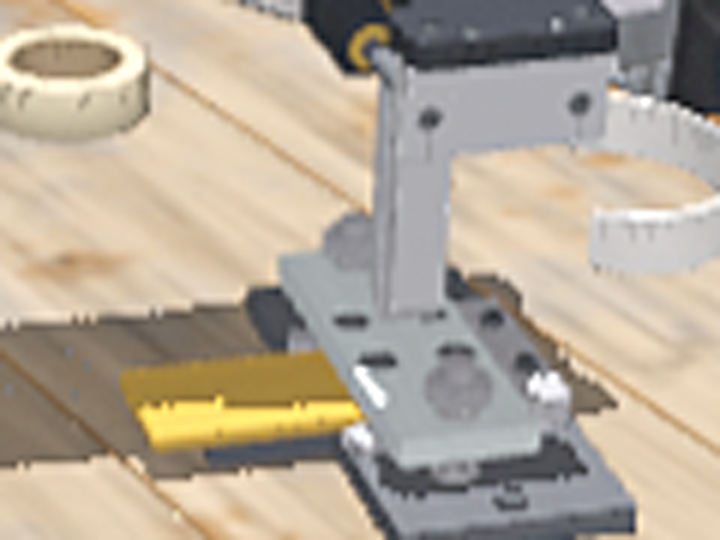

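View pics/a1s.png

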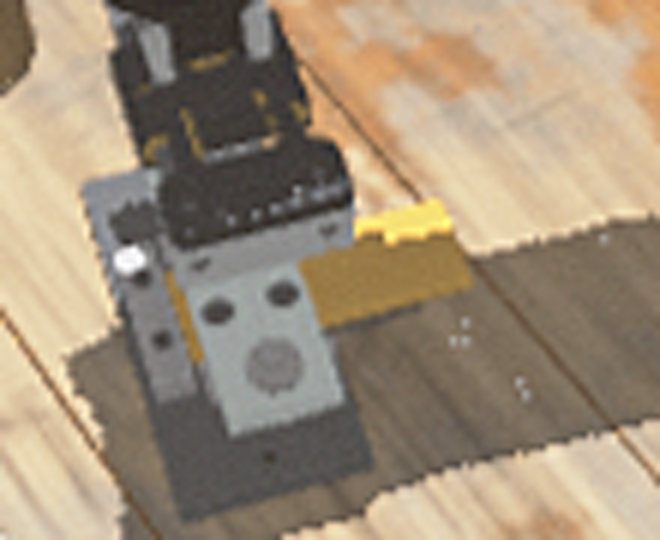

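The repeat push at 18 N stopped at the same place (-109.6 vs -109.7 mm), so the plate is home. Now the press.

```bash
cat > press.py <<'E'
from h import *
from rig import robot
def mean(k=8):
    f=[];z=[]
    for _ in range(k):
        robot.pause(.05); s=robot.get_state(); f.append(s['force']); z.append(s['ee_pos'][2])
    return np.mean(f,0),np.mean(z),s['time']
E
python3 - <<'E'
from press import *
f0,_,_=mean(); print("bias",f0)
print(robot.move_linear(jp(-.005,0,.046),velocity=.006,threshold=9)); st(robot,"press")
f,z,t=mean(); print(f-f0,z,t)
E
```

```text
bias [ 0.1318409   0.1319366  -0.25988835]
True
press t 28.12 jig [-0.005  -0.      0.0493] F [-1.71  0.4   7.37] M [0.1  0.37 0.02] open 0.0004
[-1.96195156  0.16725179  8.2657313 ] 0.049329256182288436 28.5167
```

```bash
python3 - <<'E'
from press import *
f0z=-.26; zc=.0490
_,z,_=mean(2)
zt=z
for i in range(12):
    zt-=.0002
    robot.move_linear(jp(-.005,0,zt),velocity=.005); robot.pause(.15)
    f,z,t=mean(6); print(round(zt,5),np.round(f,2),round(z,5),round(t,2))
    if f[2]-f0z>13: break
E
```

```text
0.04913 [-2.57  0.12  6.72] 0.04936 29.32
0.04893 [-3.88  0.58  9.12] 0.04933 30.02
0.04873 [-4.68  0.53 11.67] 0.04931 30.72
0.04853 [-5.73  0.72 14.58] 0.04928 31.42
```

Holding at about 14.8 N down, with a 5.7 N sideways friction load. I'll trim that off with a small x shift.

```bash
python3 - <<'E'
from press import *
zt=.04853
p=np.array(jp(-.005,0,zt))
for i in range(5):
    p[0]-=.00025
    robot.move_linear(p.tolist(),velocity=.005); robot.pause(.15)
    f,z,t=mean(6); print(i,np.round(f,2),round(z,5),round(t,2))
    if abs(f[0])<1.5 or not 10<f[2]<17: break
f,z,t=mean(20); print(np.round(f,2),z,t); st(robot)
snap(robot,"side","f1s.png",(190,170,110,90),6);snap(robot,"scene","f1c.png",(260,160,120,90),6)
snap(robot,"side","f1.png")
E
```

```text
0 [-4.46  0.93 12.96] 0.04929 32.12
1 [-2.59  0.21 11.73] 0.0493 32.82
2 [-0.95  0.49 10.26] 0.04933 33.52
[-0.92  0.45 10.4 ] 0.049318305152150715 34.5167
 t 34.52 jig [-0.005  -0.      0.0493] F [-0.58  0.78  9.41] M [0.11 0.19 0.  ] open 0.0007
```

View pics/f1c.png

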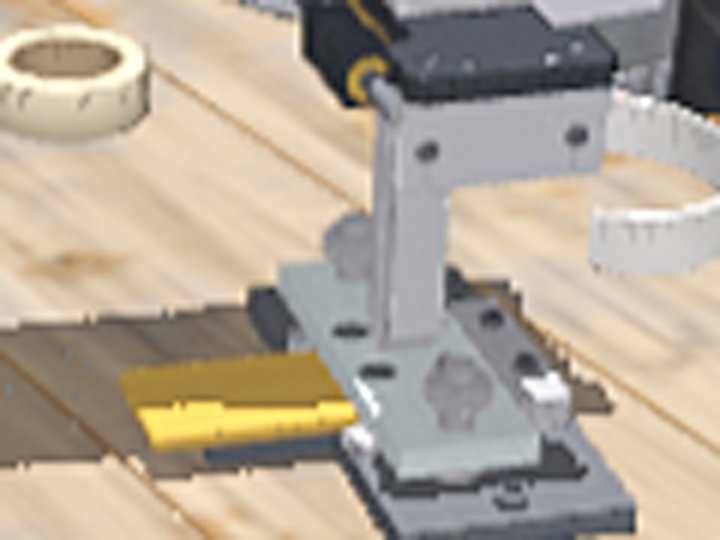

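View pics/f1s.png

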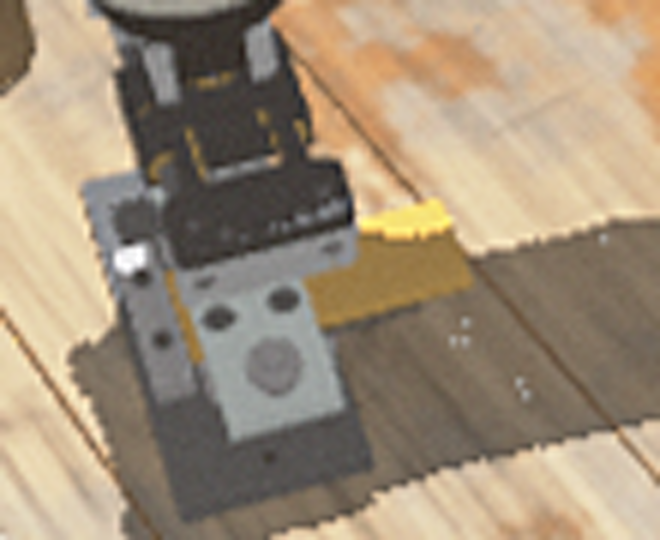

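```bash
python3 - <<'E'
from press import *
p=np.array(jp(-.005,0,.04853)); p[0]-=.00075
for i in range(4):
    p[2]-=.00018; p[0]-=.0001
    robot.move_linear(p.tolist(),velocity=.005); robot.pause(.15)
    f,z,t=mean(6); print(i,np.round(f,2),round(z,5),round(t,2))
    if f[2]>13: break
f,z,t=mean(24); print(np.round(f,2),z,t); st(robot)
E
```

```text
0 [-1.41  0.84 11.75] 0.04929 35.37
1 [-1.84  0.86 14.04] 0.04929 36.07
[-1.64  0.78 13.92] 0.049273552297002754 37.2667
 t 37.27 jig [-0.005  -0.      0.0493] F [-1.82  1.2  13.91] M [0.2  0.41 0.03] open 0.0003
```

Steady at about 14 N, with the plate hard on the brass. Handing in.

```bash
python3 - <<'E'
from rig import robot
print(robot.sign_off())
E
```

```text
the job is handed in; nothing more can be done
None
```

The brass plate is home in the jig, and the arm is holding the bush plate pressed down on it with about 14 N. I handed the job in at about 37 s.

**Brass plate:** I gripped it by its long edges, carried it to the jig, and slid it flat between the rails under the raised bush plate until it met the stop. Then I let go. To check it was home, I pushed its rear end with closed fingers. At 8 N and again at 18 N the fingers stopped within 0.1 mm of the same place, so I take it as home. The cameras showed it lying flat against the stop with the robot clear of it.

**Press:** The closed fingertips are on the middle of the bush plate, pressing at 13.9 N averaged over about 1.2 s, or 14.1 N after taking off the sensor's small zero offset. A sideways load of about 1.8 N remains. The fingertip height (30.3 mm against 30 mm expected) and the stiff response say the bush plate is bearing on the brass.

**Checks that disagreed or were not made:**
- **Camera offset:** the scene and side cameras differed by about 5 mm in y, so I used the wrist camera fits instead.
- **First entry:** the plate dragged on the bed at first. I raised it about 1 mm and it then slid freely.
- **Rear-end contact:** the fingers stopped about 1.6 mm earlier than an 8 mm finger half-width would give. I put this down to the fingertip width, because pushing harder moved nothing.
- **Other items on the bench:** I kept clear of the sanding block, tape roll and cup and saw nothing move. I did not measure their positions at the end.

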